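# Seat the vial block in the alignment corner

## Task

Zero the read-out unit by pushing its green spring plunger right down to the stop for a moment and letting it come fully back up. Then bring the aluminium vial block with the orange handle to the alignment plate, lay it flat in the corner with its long side flush against the blue fence and its short side flush against the red fence, and finish while holding it there, pressed against both fences at once (do not let go). Leave the spare block with the grey handle and the other things on the table where they are.

Things in the scene. Friction and masses are not known exactly. Their poses are not given: they have to be found in the camera images.
- vial_block_mid (a point): Loose aluminium block to seat, about 0.45 kg, 60 (x) x 90 (y, long way) x 35 mm high, with an upright orange handle in mid-top: 22 (x) x 30 (y) mm, from 35 to 85 mm above the underside. Blue caps, 10 mm high, line the short ends, 27 mm or more from the centre in y. The point is on its centre line, 42.5 mm above the underside. Half a turn looks the same and either will do. Starts flat on the table.
- corner (a point): Inside corner of the fixed dark grey plate (180 x 200 x 12 mm): the point on its top, 12 mm above the table, where the fences' inner faces meet. x points at the blue fence, y at the red one, z up. Free plate lies 155 mm to -x and 175 mm to -y. Seated, the block's long way is along y and its centre line at x -30, y -45 mm. Plate and fences are rigid.
- fence_long: The blue fence, along the plate's far edge: its inner face is the plane x = 0 of the corner point, it stands 28 mm above the plate's top, is 15 mm thick and runs from 168 mm on the -y side to just past the corner. Origin: centre of the plate's underside.
- fence_short: The red fence, at right angles to the blue one: its inner face is the plane y = 0 of the corner point, it stands 28 mm above the plate's top, is 15 mm thick and runs from 110 mm on the -x side to the corner. Origin: centre of the plate's underside.
- plunger_top (a point): Centre of the top of the green plunger head, a disc 38 mm across, 97 mm above the table when up, moving straight down. It stands on a fixed cream read-out unit 100 (x) x 90 (y) x 45 mm high, 20 mm off the unit's centre, away from its dark display and coloured keys.
- plunger (a joint): How far the plunger is pressed down, in m: 0 up, 0.014 at its stop. Its spring needs about 2 N to start and 7 N at the stop, and brings it back up when let go.
- spare_block_mid (a point): The spare vial block, to be left alone: same shape and size as the other, but with a grey handle and white caps. Point as on the vial block.
- jar: Small jar, 48 mm across, 70 mm tall, to be left alone; origin at the centre of its underside.
- driver_at (a point): Screwdriver lying on the table, to be left alone; the point is the tool's origin, on the table.
- cup: White cup, 60 mm across the rim, 60 mm tall, to be left alone; origin at the centre of its underside.
Not all that is in view belongs to the job. What is shaped like the part that bears vial_block_mid but purple is not meant. Leave any purple look-alike of the part that bears plunger_top alone.

How it is judged:
On the way, in this order (a step that is already met when the one before it is completed fails the run):
1. the plunger is pressed down to its stop (at least 12 of 14 mm) (value of joint plunger above 0.012 m), for 0.2 s.
2. the plunger is let back up (value of joint plunger below 0.004 m), for 0.1 s.
3. the vial block lies flat in the corner, pressed against both fences (contact force between vial_block and fence_long above 1.5 N and contact force between vial_block and fence_short above 1.5 N and angle between the y axis of vial_block_mid and the y axis of corner, either way round below 0.05 rad and angle between vial_block_mid's own z axis and vertical below 0.06 rad and x of vial_block_mid in the frame of corner between -0.034 and -0.026 m and y of vial_block_mid in the frame of corner between -0.05 and -0.04 m and z of vial_block_mid in the frame of corner between 0.0385 and 0.0475 m), for 0.5 s.
At the end, for the whole second after the job is handed in: The block is flat on the plate (0.06 rad), long side along the blue fence within 0.05 rad, centre within 4 mm (x) and 5 mm (y) of its seat, pushed on each fence with over 1.5 N, fingers still bearing on it, at rest; plunger up (all of step 3 and contact force between the fingers and vial_block above 1 N and linear speed of vial_block below 0.01 m/s and value of joint plunger below 0.004 m); the arm keeps its last pose, push and grip.
It fails at once if the spare block is moved more than 20 mm (distance of spare_block_mid from where it was at the start of the episode above 0.02 m).
It fails at once if one of the other things on the table is moved more than 20 mm (distance of any of jar, driver_at, cup from where it was at the start of the episode above 0.02 m).
It also fails if it takes over 72 s, if anything falls off the work surface, if the arm or the gripper's body presses on something with over 40 N, if the wrist force passes 120 N, or if a joint passes its speed limit or range.

## Robot

A 6-joint arm with a two-finger parallel gripper is mounted at the origin on the work surface. World frame = base frame: x ahead of the robot, y to its left, z up, the work surface at z = 0. Lengths are in m, angles in rad, forces in N, time in s.
With the tool pointing down it reaches from about 0.275 to 0.75 m from the base axis. Payload 10.2 kg.
Tool frame: the origin (TCP) lies midway between the tips of the shut fingers; the grasp point (between the pads) lies 19 mm behind it (env.hold_point_z is the distance from the TCP to the grasp point, in m); x points along the fingers, z is the direction in which the jaws open and shut, and the axes are right-handed (so a half turn about x gives the same grasp; the last joint's range is limited). The gripper opens to 85 mm and grips with 20 to 120 N. Pads are 22 mm wide; open, the fingers measure 114 mm over their backs; the gripper's body (76 mm by 85 mm) begins 54 mm behind the grasp point. The pads swing forward as they close: fully open they stand 13 mm farther back than shut.
Start: joints at [-1.494, 0.313, 1.498, -0, 1.331, -0.223], TCP at [0.155, -0.502, 0.231] pointing down, gripper open.
Joint ranges: [-2.94, 2.94], [-0.97, 2.17], [0.19, 2.56], [-1.23, 4.37], [0.02, 3.11], [-2.88, 2.88]. Speed limits (rad/s): [2.39, 2.39, 3.01, 3.14, 3.14, 3.14].

## Interface

Orientations are given as a unit quaternion [x, y, z, w].
In Python, from bench import env, kinematics, monitor, eyes, job gives the robot as it stands. The module is installed in compiled form; this text tells all that it offers. Calls block until the motion is done:
- env.reach(position, orientation): joint-space move of the TCP to a pose.
- env.movel(position, velocity=0.15, frame=None, guard=None): straight line of the TCP; frame=None keeps the orientation; velocity is the mean speed in m/s. With guard (N) it stops when the force on the tool has changed by that much, and returns True; else False.
- env.set_joints(angles): joint-space move.
- env.release() and env.close_gripper(effort=None): open the fingers fully, or close them until they stop; effort is the grip in N (None keeps the last).
- env.hold(seconds).
- kinematics.ik(position, orientation): joint angles nearest the present ones, or None.
- monitor.sense(): the state.
- eyes.grab_frame(name): name is "scene" or "top" or "wrist"; returns a dict with "frame" (400x640x3 uint8, red, green, blue), "mtx" (3x3 intrinsics, pixels), "view" (4x4, takes a point from world to camera coordinates). Camera axes: x right, y down, z forward; pixel columns grow to the right and rows downward; lengths in m; the calibration is good to about 2 mm. The wrist camera is an equidistant fisheye: a pixel r from the principal point sees the ray r / f radians off the axis. A picture is of the moment at which its call begins. There is no depth.
A pose or a line that the arm cannot do raises env.MotionError and nothing moves.
- job.hand_in(): hands the job in, once; it reports no verdict.
The state is a dict: "clock": time; "joints": joint angles; "qvel": joint speeds; "joint_efforts": joint torques, N m; "position": TCP position; "ee_rot": TCP orientation; "contact_force": force on the tool from outside, world axes, zero at the start; "ft_torque": the same for the moment, N m; "finger_gap": opening from 0.0 (shut) to 1.0 (fully open).
Only numpy, scipy, OpenCV 4.12 (cv2) and the standard library are available. Lean on these libraries where they do the work, as an engineer would, in place of code of your own. Each camera call takes 0.05 s, during which the arm holds its last target. There are 200 camera calls.

## Working session

There is one attempt and no reset: what is moved stays moved. The work goes in short steps, each a Python script; the robot and the scene stay as the last script left them, time stands still between calls to the robot, and variables do not carry over. Pictures are saved under pics/ and viewed, about 8 in all and at most 12, crops included, and the job is handed in when it is done.

```bash
mkdir -p pics; cat > h.py <<'E'
import numpy as np, cv2
from bench import env, kinematics, monitor, eyes, job
def grab(n,save=None):
    f=eyes.grab_frame(n)
    if save: cv2.imwrite('pics/'+save,f['frame'][:,:,::-1])
    return f
def ray(f,u,v):
    K=np.array(f['mtx']);V=np.array(f['view']);R=V[:3,:3];c=-R.T@V[:3,3]
    return c,R.T@np.linalg.inv(K)@np.array([u,v,1.])
def onplane(f,uv,z):
    c,d=ray(f,*uv);return c+d*(z-c[2])/d[2]
E
python3 - <<'E'
from h import *
a=grab('scene','s.png');b=grab('top','t.png')
import pickle;pickle.dump((a,b),open('f.pkl','wb'))
for f in(a,b):print(np.round(f['mtx'],1).tolist(),np.round(f['view'],3).tolist())
s=monitor.sense();print(s)
E
```

```text
[[388.8, 0.0, 316.5], [0.0, 388.8, 189.7], [0.0, 0.0, 1.0]] [[-0.306, 0.952, 0.002, 0.146], [0.656, 0.213, -0.724, -0.263], [-0.69, -0.22, -0.689, 1.717], [0.0, 0.0, 0.0, 1.0]]
[[414.3, 0.0, 317.7], [0.0, 414.3, 194.4], [0.0, 0.0, 1.0]] [[0.007, -1.0, -0.012, 0.02], [-0.999, -0.007, -0.034, 0.509], [0.034, 0.012, -0.999, 1.278], [0.0, 0.0, 0.0, 1.0]]
{'clock': 0.1, 'joints': array([-1.49437274e+00,  3.13351443e-01,  1.49832655e+00,  2.91475818e-06,
        1.33100383e+00, -2.23437871e-01]), 'qvel': array([-0.00068307, -0.0012776 , -0.00331407,  0.00093015,  0.00115177,
       -0.00100395]), 'joint_efforts': array([ 2.70851619e-03, -4.12897539e+01, -2.60139531e+01, -2.14798861e-04,
        3.04343237e-03, -1.02658841e-06]), 'position': array([ 0.15503158, -0.5013587 ,  0.23082712]), 'ee_rot': array([ 0.41999824,  0.5693261 , -0.41941382,  0.5688245 ]), 'contact_force': array([0.33435992, 0.04594355, 0.28482637]), 'ft_torque': array([-0.04184292,  0.00768751, -0.00040111]), 'finger_gap': 0.9967240621440837}
```

View pics/t.png

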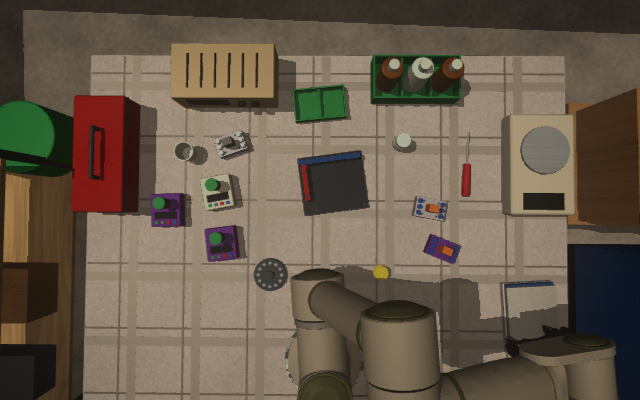

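View pics/s.png

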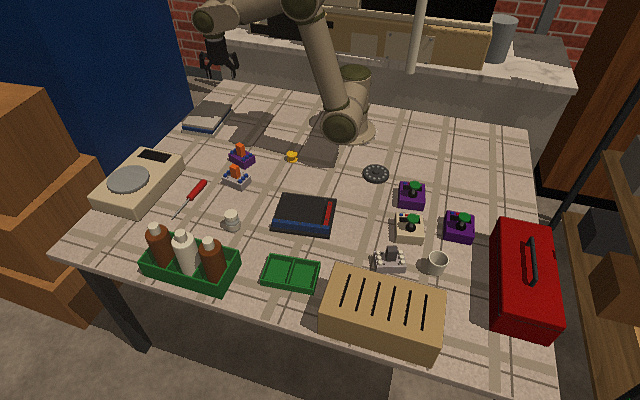

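Candidates in the top view:
- **Plunger:** the cream unit at (217,190) fits; the purple units at (167,210) and (221,243) are look-alikes.
- **Block:** the aluminium one with the orange handle at (430,209) fits; the purple-bodied one at (442,249) and the grey-handled spare at (231,143) do not.
- **Plate:** it is at (333,183), with the blue fence at the top and the red fence at the left.

I'll confirm these in an enlarged crop.

```bash
python3 - <<'E'
from h import *
import pickle
a,b=pickle.load(open('f.pkl','rb'))
t=b['frame'][:,:,::-1];s=a['frame'][:,:,::-1]
def crop(im,u,v,w,h):return cv2.resize(im[v:v+h,u:u+w],(400,300),interpolation=cv2.INTER_CUBIC)
m=np.vstack([np.hstack([crop(t,185,165,64,48),crop(t,400,185,64,48)]),np.hstack([crop(t,285,140,100,75),crop(s,205,135,80,60)])])
cv2.imwrite('pics/m.png',m)
# green plunger head in both
for n,f,box in(('top',b,(200,170,235,212)),('scene',a,(395,205,427,245))):
    x0,y0,x1,y1=box
    hsv=cv2.cvtColor(f['frame'],cv2.COLOR_RGB2HSV)[y0:y1,x0:x1]
    g=cv2.inRange(hsv,(45,100,40),(85,255,255));k,l,st,c=cv2.connectedComponentsWithStats(g)
    i=1+np.argmax(st[1:,4]);uv=c[i]+[x0,y0];print(n,'green',st[i],uv,onplane(f,uv,.097))
for n,f,box in(('top',b,(405,190,455,226)),('scene',a,(215,160,255,190))):
    x0,y0,x1,y1=box
    hsv=cv2.cvtColor(f['frame'],cv2.COLOR_RGB2HSV)[y0:y1,x0:x1]
    g=cv2.inRange(hsv,(4,150,60),(18,255,255));k,l,st,c=cv2.connectedComponentsWithStats(g)
    i=1+np.argmax(st[1:,4]);uv=c[i]+[x0,y0];print(n,'orange',st[i],uv,onplane(f,uv,.085),onplane(f,uv,.06))
    bl=cv2.inRange(hsv,(100,90,40),(130,255,255));k,l,st,c=cv2.connectedComponentsWithStats(bl)
    for i in range(1,k):
        if st[i,4]>5:print(' blue',st[i],c[i]+[x0,y0],onplane(f,c[i]+[x0,y0],.045))
E
```

```text
top green [  5   8  13  13 124] [210.98387097 184.12903226] [0.53337583 0.33242795 0.097     ]
scene green [ 12   9  13  10 100] [412.79 218.15] [0.53561571 0.33291608 0.097     ]
top orange [21 14 14  9 97] [432.6185567  207.89690722] [ 0.46891635 -0.31226035  0.085     ] [ 0.46899226 -0.31887707  0.06      ]
 blue [14  8  4  5 15] [420.53333333 200.13333333] [ 0.49212987 -0.28665723  0.045     ]
 blue [36 13  5  4 15] [442.86666667 204.46666667] [ 0.47955853 -0.35357455  0.045     ]
 blue [13 14  4  5 15] [419.46666667 205.86666667] [ 0.47486372 -0.28343586  0.045     ]
 blue [35 19  5  4 13] [441.92307692 210.30769231] [ 0.4619941  -0.35069475  0.045     ]
 blue [12 20  4  4 15] [418.4 211.6] [ 0.45761258 -0.28021728  0.045     ]
 blue [34 25  4  4 14] [440.5        216.28571429] [ 0.44402403 -0.34638136  0.045     ]
scene orange [ 14   3  12  16 126] [234.49206349 170.66666667] [ 0.49035082 -0.30273805  0.085     ] [ 0.46523618 -0.31921542  0.06      ]
 blue [ 9 10  6  7 22] [226.59090909 173.13636364] [ 0.47180689 -0.35056302  0.045     ]
 blue [23 13 10 10 37] [242.72972973 177.67567568] [ 0.47628957 -0.28286572  0.045     ]
```

View pics/m.png

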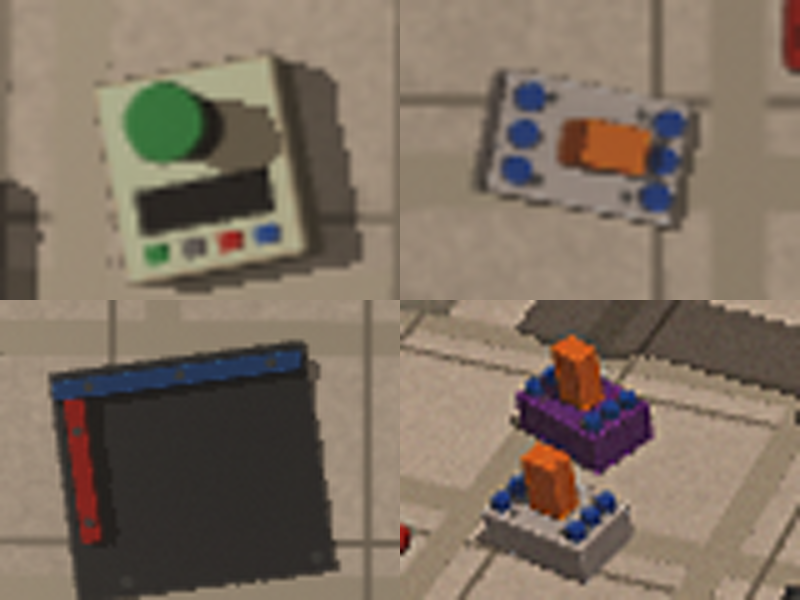

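The crop confirms both targets: the cream unit with the plunger at its display-free end, and the aluminium-bodied block with the orange handle. Next I'll measure the plate and press the plunger.

```bash
cat >> h.py <<'E'
from scipy.spatial.transform import Rotation as Rn
def down(a):  # tool down, jaw axis at world yaw a
    x=np.array([0,0,-1.]);z=np.array([np.cos(a),np.sin(a),0]);return Rn.from_matrix(np.c_[x,np.cross(z,x),z]).as_quat()
def nearest(p,a):  # pick half-turn reachable w/ smallest last joint
    best=None
    for d in(0,np.pi):
        q=down(a+d);j=kinematics.ik(p,q)
        if j is not None and (best is None or abs(j[5])<best[0]):best=(abs(j[5]),q,j)
    return best[1],best[2]
def st():
    s=monitor.sense();print(round(s['clock'],2),np.round(s['position'],4),'F',np.round(s['contact_force'],2),'gap',round(s['finger_gap'],3));return s
E
python3 - <<'E'
from h import *
import pickle
a,b=pickle.load(open('f.pkl','rb'))
def mask(f,box,lo,hi):
    x0,y0,x1,y1=box;h=cv2.cvtColor(f['frame'],cv2.COLOR_RGB2HSV)
    m=np.zeros(h.shape[:2],np.uint8);m[y0:y1,x0:x1]=cv2.inRange(h,lo,hi)[y0:y1,x0:x1];return m
for n,f,bb,rb in(('top',b,(290,145,370,172),(292,155,320,210)),('scene',a,(265,190,345,240),(315,190,345,235))):
    for c,box,lo,hi in(('blue',bb,(100,90,30),(130,255,255)),('red',rb,(0,130,50),(8,255,255))):
        m=mask(f,box,lo,hi);v,u=np.nonzero(m)
        P=np.array([onplane(f,p,.04)[:2] for p in zip(u,v)])
        r=cv2.minAreaRect((P*1000).astype(np.float32));print(n,c,len(u),r,'mean',P.mean(0))
        if n=='top':
            w,V=np.linalg.eigh(np.cov(P.T));print('  dir',V[:,1],np.degrees(np.arctan2(*V[::-1,1])), 'extent',np.ptp((P-P.mean(0))@V,axis=0))
P=np.array([.534,.3327,.2])
for z in(.2,.115,.08):
    print([np.round(nearest(P*[1,1,0]+[0,0,z],k)[1],2).tolist() for k in(0.5,)])
E
```

```text
top blue 279 ((617.05712890625, -9.45245361328125), (14.727252960205078, 187.32286071777344), 7.783360481262207) mean [ 0.61703822 -0.00984344]
  dir [-0.13248251  0.99118534] 97.61307086675353 extent [0.01474199 0.1873127 ]
top red 196 ((543.6107788085938, 60.70010757446289), (108.67408752441406, 16.8781681060791), 7.868526458740234) mean [0.54352729 0.06063264]
  dir [-0.99053301 -0.13727478] -172.10981985965844 extent [0.01690053 0.10867799]
scene blue 433 ((626.4180297851562, -8.658004760742188), (36.32451248168945, 189.47193908691406), 7.761653900146484) mean [ 0.6257443 -0.006412 ]
scene red 121 ((542.39111328125, 61.25439453125), (109.55748748779297, 17.34154510498047), 8.04215145111084) mean [0.54514215 0.06167431]
[[0.37, 0.57, 1.2, -0.0, 1.37, -0.13]]
[[0.37, 0.64, 1.3, -0.0, 1.19, -0.13]]
[[0.37, 0.68, 1.34, -0.0, 1.12, -0.13]]
```

```bash
python3 - <<'E'
from h import *
env.close_gripper(40)
P=np.array([.5345,.3327,.18]);q,j=nearest(P,.5)
env.reach(P,q);st()
env.movel([P[0],P[1],.105],.12);st()
print(env.movel([P[0],P[1],.074],.03,None,14));env.hold(.4);s=st();grab('scene','p.png')
env.movel([P[0],P[1],.18],.1);st()
f=grab('wrist','w0.png');print(f['mtx'])
E
```

```text
4.08 [0.5349 0.3321 0.1801] F [0.34 0.81 0.14] gap 0.003
4.85 [0.535  0.3328 0.1059] F [ 0.06  0.19 -0.53] gap 0.001
True
6.0 [0.5349 0.3329 0.0831] F [-1.92 -1.31  8.16] gap 0.001
7.17 [0.5342 0.3326 0.1791] F [-0.33  0.82  0.42] gap -0.001
[[309.70691629   0.         319.35936717]
 [  0.         309.70691629 196.38687914]
 [  0.           0.           1.        ]]
```

```bash
python3 - <<'E'
from h import *
env.release()
P=np.array([.468,-.317,.22]);q,j=nearest(P,-.19);print(np.round(j,2))
env.reach(P,q);env.hold(.3);st()
f=grab('wrist','w1.png')
K=np.array(f['mtx']);V=np.array(f['view'])
def wp(uv,z):
    d=(np.array(uv)-K[:2,2])/K[0,0];r=np.linalg.norm(d);v=np.r_[d/r*np.sin(r),np.cos(r)]
    R=V[:3,:3];c=-R.T@V[:3,3];d=R.T@v;return c+d*(z-c[2])/d[2]
h=cv2.cvtColor(f['frame'],cv2.COLOR_RGB2HSV)
for n,lo,hi,z,mn in(('or',(4,150,60),(18,255,255),.085,60),('bl',(100,90,40),(130,255,255),.045,15)):
    k,l,s,c=cv2.connectedComponentsWithStats(cv2.inRange(h,lo,hi))
    for i in range(1,k):
        if s[i,4]>mn:
            p=wp(c[i],z)
            if np.hypot(*(p-P)[:2])<.2: print(n,s[i],c[i].round(1),p.round(4),wp(c[i],.06).round(4))
E
```

```text
[-0.8   0.41  1.39 -0.    1.34 -0.61]
10.64 [ 0.4682 -0.3168  0.22  ] F [0.09 0.49 0.31] gap 1.0
or [308 163  22  39 825] [318.4 182.3] [ 0.4684 -0.312   0.085 ] [ 0.4672 -0.3181  0.06  ]
or [200 214  31  41 863] [214.3 233.3] [ 0.3547 -0.3436  0.085 ] [ 0.3432 -0.3525  0.06  ]
bl [296 139  12  13 122] [301.3 144.8] [ 0.4567 -0.2792  0.045 ] [ 0.4579 -0.2776  0.06  ]
bl [313 139  12  13 124] [318.4 144.8] [ 0.4739 -0.2826  0.045 ] [ 0.4743 -0.2808  0.06  ]
bl [330 139  12  13 122] [335.7 144.7] [ 0.4914 -0.2859  0.045 ] [ 0.491  -0.2839  0.06  ]
bl [202 191  13  14 140] [208.1 197.4] [ 0.3421 -0.3147  0.045 ] [ 0.3487 -0.3114  0.06  ]
bl [216 194  14  14 143] [222.9 200.2] [ 0.3586 -0.3213  0.045 ] [ 0.3645 -0.3176  0.06  ]
bl [232 197  13  14 145] [238.1 203.3] [ 0.3751 -0.328   0.045 ] [ 0.3802 -0.3241  0.06  ]
bl [297 201  12  13 114] [302.2 206.6] [ 0.4441 -0.345   0.045 ] [ 0.4459 -0.3402  0.06  ]
bl [330 201  11  13 114] [335.  206.7] [ 0.4788 -0.3517  0.045 ] [ 0.479  -0.3467  0.06  ]
bl [313 203  12  11 106] [318.5 207.5] [ 0.4612 -0.3493  0.045 ] [ 0.4622 -0.3443  0.06  ]
bl [230 250   9  12  83] [234.3 255.1] [ 0.3523 -0.3891  0.045 ] [ 0.3584 -0.3823  0.06  ]
```

View pics/w1.png

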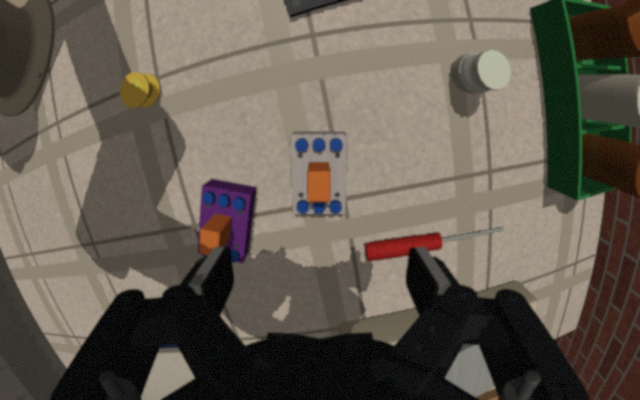

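The wrist view shows the target block square to the jaws, with its handle at (318,182). It gives a centre of (0.4675, -0.316) and a yaw of -0.188, which agrees with the top view. The purple look-alike is well clear to the left, at (227,220). Grasping now.

```bash
cat >> h.py <<'E'
th=.1355; ex=np.array([np.cos(th),np.sin(th)]); ey=np.array([-ex[1],ex[0]]); C=np.array([.6000,.0608])
def cw(x,y): return C+x*ex+y*ey
E
python3 - <<'E'
from h import *
c=[.4675,-.316]
print(env.movel([*c,.046],.12,down(-.188) if False else None,15));st()
env.close_gripper(70);env.hold(.2);s=st()
env.movel([*c,.19],.12);s=st()
t=cw(-.045,-.060);q,j=nearest(np.r_[t,.19],th);print(t,np.round(j,2))
env.reach(np.r_[t,.19],q);env.hold(.2);st()
env.movel(np.r_[t,.085],.1);env.hold(.2);st()
grab('top','t2.png');grab('scene','s2.png');grab('wrist','w2.png')
m=np.hstack([cv2.resize(cv2.imread('pics/w2.png')[60:360,120:520],(400,300)),cv2.resize(cv2.imread('pics/s2.png')[150:270,230:390],(400,300))])
cv2.imwrite('pics/m2.png',m)
E
```

```text
False
12.29 [ 0.4678 -0.3162  0.0466] F [ 0.45 -0.28 -0.21] gap 0.997
13.09 [ 0.4675 -0.316   0.0462] F [-1.95  2.24  3.92] gap 0.245
14.44 [ 0.4672 -0.3158  0.1892] F [-0.33  1.06 -4.53] gap 0.247
[ 0.56351762 -0.00472889] [-0.22  0.43  1.44 -0.    1.27 -0.35]
15.88 [ 0.5635 -0.0057  0.1899] F [ 0.28  0.21 -4.76] gap 0.248
17.27 [ 0.5637 -0.0048  0.0854] F [-0.29  0.55 -5.08] gap 0.25
```

View pics/m2.png

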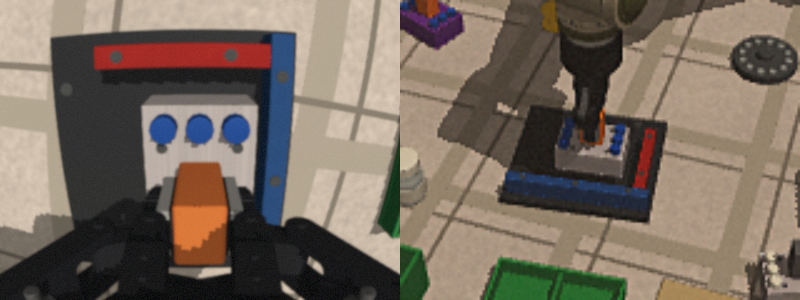

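The grasp is good: gap about 21 mm, weight about 4.8 N. The block hangs level and parallel to both fences, inside the corner. Next I'll lower it and slide it in.

```bash
python3 - <<'E'
from h import *
def lo(s):
    d=s['position'][:2]-C;f=s['contact_force'][:2];print('   corner xy',(d@ex).round(4),(d@ey).round(4),'f',(f@ex).round(2),(f@ey).round(2))
p=monitor.sense()['position']
print('down',env.movel([p[0],p[1],.053],.02,None,4));env.hold(.2);s=st();lo(s)
z=s['position'][2]
p=s['position']
g=p[:2]+ .025*ex; print('x',env.movel([*g,z],.015,None,7));env.hold(.2);s=st();lo(s)
E
```

```text
down True
18.83 [ 0.5635 -0.0047  0.0582] F [-0.85  0.42  5.81] gap 0.25
   corner xy -0.045 -0.06 f -0.79 0.53
x True
19.43 [ 0.5636 -0.0047  0.0582] F [-1.51 -0.95  5.53] gap 0.248
   corner xy -0.0449 -0.06 f -1.63 -0.74
```

The downward preload of about 10 N made friction trip the guard early. I'll ease up slightly and slide with a higher guard.

```bash
cat >> h.py <<'E'
def lo(s):
    d=s['position'][:2]-C;f=s['contact_force'][:2];print('   corner xy',(d@ex).round(4),(d@ey).round(4),'f',(f@ex).round(2),(f@ey).round(2))
E
python3 - <<'E'
from h import *
s=monitor.sense();p=s['position']
env.movel([p[0],p[1],p[2]+.0008],.01);env.hold(.2);s=st();lo(s)
p=s['position'];z=p[2]
g=p[:2]+.025*ex; print('x',env.movel([*g,z],.015,None,12));env.hold(.2);s=st();lo(s)
E
```

```text
19.98 [ 0.5635 -0.0047  0.0588] F [-0.83  0.26 -5.01] gap 0.251
   corner xy -0.0451 -0.0599 f -0.79 0.37
x True
21.2 [ 0.5773 -0.0026  0.0584] F [-1.2   0.22  4.89] gap 0.248
   corner xy -0.0311 -0.0598 f -1.16 0.38
```

```bash
python3 - <<'E'
from h import *
s=monitor.sense();p=s['position']
env.movel([p[0],p[1],.0588],.01);env.hold(.2);s=st();lo(s)
p=s['position']
g=p[:2]+.025*ey-.001*ex; print('y',env.movel([*g,.0588],.015,None,12));env.hold(.2);s=st();lo(s)
# small unguarded-distance push along x to learn stiffness
p=s['position']
for d in (.001,.002):
    g=p[:2]+d*ex; print('x',d,env.movel([*g,.0586],.01,None,25));env.hold(.3);s=st();lo(s)
E
```

```text
21.73 [ 0.5772 -0.0026  0.0586] F [-0.11  1.14 -2.89] gap 0.247
   corner xy -0.0311 -0.0597 f 0.04 1.14
y True
23.06 [0.5742 0.0136 0.0585] F [-0.16 -4.02  2.59] gap 0.249
   corner xy -0.032 -0.0433 f -0.7 -3.96
x 0.001 False
23.71 [0.5746 0.0136 0.0587] F [-2.99 -3.12  4.24] gap 0.255
   corner xy -0.0316 -0.0433 f -3.38 -2.68
x 0.002 False
24.26 [0.5751 0.0137 0.0587] F [-6.44 -4.23  7.05] gap 0.25
   corner xy -0.031 -0.0433 f -6.95 -3.32
```

```bash
python3 - <<'E'
from h import *
s=monitor.sense();p=cw(-.032,-.0433)
for dx,dy in((.003,.001),(.004,.002),(.0045,.0025)):
    g=p+dx*ex+dy*ey; print(dx,dy,env.movel([*g,.0586],.01,None,30));env.hold(.4);s=st();lo(s)
    if min(-(s['contact_force'][:2]@ex),-(s['contact_force'][:2]@ey))>11:break
grab('wrist','w3.png');grab('scene','s3.png');grab('top','t3.png')
r=lambda n,y,x,h,w:cv2.resize(cv2.imread('pics/'+n)[y:y+h,x:x+w],(400,300),interpolation=cv2.INTER_CUBIC)
cv2.imwrite('pics/m3.png',np.hstack([r('w3.png',60,120,300,400),r('s3.png',165,255,75,100)]))
E
```

```text
0.003 0.001 False
24.95 [0.5754 0.0138 0.0587] F [-10.39 -10.05   9.42] gap 0.25
   corner xy -0.0307 -0.0433 f -11.65 -8.56
0.004 0.002 False
25.64 [0.5756 0.0139 0.0588] F [-15.3  -16.85  11.28] gap 0.252
   corner xy -0.0306 -0.0432 f -17.44 -14.63
```

View pics/m3.png

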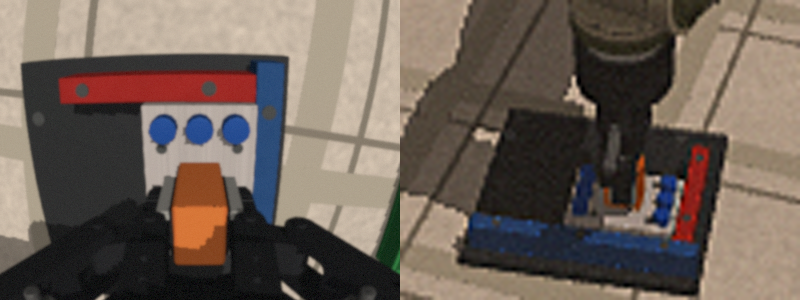

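The view shows the block flush to both fences and flat. The forces are about 17 N on blue and 15 N on red, well above what friction could account for. I'll hold, recheck the plunger and bystanders by numbers, and hand in.

```bash
python3 - <<'E'
from h import *
env.hold(1.0);s=st();lo(s)
import pickle
a,b=pickle.load(open('f.pkl','rb'));f=grab('top')
d=cv2.absdiff(b['frame'],f['frame']).max(2)
for n,(u,v,r) in dict(spare=(231,143,16),cup=(185,152,12),jar=(403,143,12),driver=(466,165,35),plunger=(215,190,18)).items(): print(n,(d[v-r:v+r,u-r:u+r]>40).mean().round(3))
job.hand_in()
E
```

```text
26.79 [0.5756 0.0139 0.0588] F [-14.42 -16.31  12.18] gap 0.252
   corner xy -0.0305 -0.0432 f -16.49 -14.22
spare 0.0
cup 0.0
jar 0.0
driver 0.0
plunger 0.0
the job is handed in; nothing more can be done
```

I zeroed the read-out unit, seated the orange-handled vial block in the corner and handed the job in at about 27 s, still gripping and pressing it. No verdict is reported, so what follows rests on my own checks.

- **Plunger:** I pressed it to about 13.9 of 14 mm, held at the stop for at least 0.4 s, and let it back up. The last top picture shows the unit unchanged from the start.
- **Block:** it reads x -30.5 mm and y -43.2 mm in the corner frame, against a seat of -30 and -45. That figure is the gripper position, not the block itself. The 1.8 mm difference in y is within the roughly 2 mm camera calibration. The last pictures show it flat and flush to both fences.
- **Push:** the tool read about 16.5 N towards the blue fence and 14 N towards the red, steady over the last second. These readings include some friction, so the fence forces themselves may differ.
- **Other things:** the spare block, cup, jar and screwdriver show no change in the top picture.
- **Correction on the way:** the first slide stopped at once, because pressing down made too much friction. I eased up about 0.6 mm and the slide then went through.
- **Not measured:** I did not measure the block's tilt directly. The pictures look flat, and the gripper crept about 0.6 mm while pressing, which I estimate as about 0.015 rad against the 0.06 limit.

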